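Stack the red parts tote on the white one, turned end for end

TASK

Stack the empty red parts tote on top of the white one: turn it end for end, so that the two yellow label tabs point opposite ways, and set it down into the white tote's mouth, without dropping it, so that it sits level on the stacking columns instead of nesting. Leave the white tote standing where it is, do not disturb the blue tote or the torch, and let go.

Things in the scene. Friction and masses are not known exactly. Their poses are not given: they have to be found in the camera images.
- red_tote: Empty red tote, 164 (x) x 64 (y) x 80 mm high, 0.14-0.28 kg. Origin: its centre, 40 mm above its underside; x along its length towards the end with the yellow tab (14 mm lip at the rim), z up. Upper 45 mm: upright flat walls 3 mm thick; grip these from above across the 64 mm width at mid-length, 0-20 mm above the origin. Lower 35 mm narrower, 144 x 46 mm, with grooves that let it nest.
- white_tote: White tote, 0.7 kg, loose, a few bolts in it; shape, origin and axes as the red one. Mouth 158 x 58 mm inside: the red one's foot has 7 mm play in x, 6 in y. Columns inside end 12 mm below the rim: a tote turned 180 degrees stands on them, its origin 68 mm above this one; the same way round it sinks and nests (45 mm).
- blue_tote: Blue tote of the same shape with brass bolts in it, a bystander: leave it alone. Origin at its centre, 40 mm above the bench; x towards its yellow tab.
- torch: Black pocket torch standing on its head, 38 mm in diameter and 110 mm high, a bystander. Origin: the centre of its underside.
Things that resemble listed ones, but are neither listed nor needed, are in the scene too. There is more than one size of the red_tote; the job needs the smallest.

How it is judged (in metres and radians):
On the way:
1. the red tote, held in the gripper, is brought down over the white one to within 30 mm of its stacked height (contact force between the fingers and red_tote above 0.5 N and horizontal distance between red_tote and white_tote below 0.03 m and z of red_tote in the frame of white_tote between 0.055 and 0.098 m), for 0.1 s.
At the end, for the whole second after the job is handed in: The red tote is let go and sits level (4 degrees) on the white one's columns, its origin 61 to 74 mm above the white one's (only the turned tote can), within 15 mm of centred and 11 degrees in line; the white tote stands upright on the bench within 50 mm of its start (horizontal distance between red_tote and white_tote below 0.015 m and z of red_tote in the frame of white_tote between 0.061 and 0.074 m and angle between the x axis of red_tote and the x axis of white_tote, either way round below 0.2 rad and angle between each of red_tote, white_tote's own z axis and vertical below 0.07 rad and height (world z) of white_tote below 0.05 m and distance of white_tote from where it was at the start of the episode below 0.05 m); the robot touches nothing.
It fails at once if the blue tote is moved more than 30 mm (distance of blue_tote from where it was at the start of the episode above 0.03 m).
It fails at once if the torch is moved more than 30 mm (distance of torch from where it was at the start of the episode above 0.03 m).
It also fails if it takes over 40 s, if anything falls off the work surface, if the arm or the gripper's body presses on something with over 40 N, if the wrist force passes 120 N, or if a joint passes its speed limit or range.

ROBOT

A 7-joint arm with a two-finger parallel gripper is mounted at the origin on the work surface. World frame = base frame: x ahead of the robot, y to its left, z up, the work surface at z = 0. Lengths are in m, angles in degrees, forces in N, time in s.
With the tool pointing down it reaches from about 0.425 to 0.8 m from the base axis. Payload 8.3 kg.
Tool frame: the origin (TCP) lies at the very end of the fingers, on their centre line; the grasp point (between the pads) lies 19 mm behind it; z points along the fingers, y is the direction in which the jaws open and shut (so a half turn about z gives the same grasp; the last joint's range is limited). The gripper opens to 85 mm and grips with 20 to 120 N. Pads are 22 mm wide; open, the fingers measure 114 mm over their backs; the gripper's body (76 mm by 85 mm) begins 54 mm behind the grasp point. The pads swing forward as they close: fully open they stand 13 mm farther back than shut.
Start: joints at [-79.521, 21.967, 0.94, 78.501, -0.361, 79.538, -2.664], TCP at [0.152, 0.606, 0.231] pointing down, gripper open.
Joint ranges: [-169.22, 169.22], [-14.56, 117.87], [-87.37, 89.26], [10.42, 133.3], [-82.24, 262.24], [0.94, 117.77], [-172.7, 172.7]. Speed limits (degrees/s): [136.94, 136.94, 172.46, 172.46, 180, 180, 180].

INTERFACE

Orientations are given as a 3x3 rotation matrix whose columns are the frame's x, y, z axes.
In Python, from rig import env, viewer, order gives the robot as it stands.
- The arm moves only by the tool play_rows, never from a script. Its argument "increments" is a list that holds one entry, the list of rows, each a list of 7 numbers: the turn, a rotation vector about the tool's x, y, z in degrees, then the shift along the tool's x, y, z in m, then the finger opening in m, from 0 to 0.0854. A call has exactly 8 rows; each row is the pose to reach, as a shift and turn from the pose measured when the call began, along the tool's axes at that moment; what a row does not reach only later rows make up. A row lasts 1/12 s, in which the tool goes at most 41.7 mm and 7.16 degrees, less where a joint would pass 70% of its speed; a pose out of reach is approached as far as the arm can. A call with a gripper value outside its range is refused whole. The fingers move at their own pace and stop on an object; "grip_force" is the grip in N (left out, the last holds). Time passes only in rows, so rows that repeat a pose let the fingers close, or fill a call up. It gives the time, the measured TCP pose, the force and the opening at its end, in the units of the state.
- env.sense(): the state, without advancing time (a new reading comes with each control period).
- viewer.read_camera(name): name is "scene" or "top" or "wrist"; returns the picture (384x512x3 uint8, blue, green, red); there is no depth.
- viewer.get_calibration(name): a dict with "intrinsics" (3x3 intrinsics, pixels), "dist_coeffs" ([k1, k2, p1, p2, k3] as OpenCV has them; the pictures are not rectified), "R" (3x3) and "t" (3): a world point X has camera coordinates R X + t; the wrist camera has in their place "T_tool_cam" (4x4, takes a point from camera to tool coordinates, whose origin is the TCP and whose axes are the flange's). Camera axes: x right, y down, z forward; pixel columns grow to the right and rows downward; lengths in m; the calibration is good to about 2 mm. A picture is of the moment at which its call begins: read the wrist's pose just before it. get_calibration takes no time and is no camera call.
- order.hand_in(): hands the job in, once; it reports no verdict.
Trained networks look in the newest picture that a camera, given by its name, has taken for a name from the list of things; names that differ only in an ending like _2 or _b are one class to them, and where a whole thing is asked for, a point or a joint stands for the part that bears it (a point fixed in the world has none). Each returns a list of dicts, best first, with "conf" (0 to 1); they miss things now and then, are a little off and sometimes report something else, mostly with a low value. They report only what shows in the picture. A call takes as long as a camera call. They do not tell look-alikes from the thing itself.
- viewer.trace(camera, label): "mask" (384x512 bool, what is visible of it) and "pixel" ([column, row] in pixels, amid what is visible of it).
The state is a dict: "t": time; "joints": joint angles; "dq": joint speeds; "effort": joint torques, N m; "ee_pos": TCP position; "tcp_rot": TCP orientation; "force": force on the tool from outside, world axes, zero at the start; "moment": the same for the moment, N m; "opening": finger opening in m.
Only numpy, scipy, OpenCV 4.12 (cv2) and the standard library are available. Lean on these libraries where they do the work, as an engineer would, in place of code of your own. Each camera call takes 0.05 s, during which the arm holds its last target. There are 200 camera calls.

## Working session

There is one attempt and no reset: what is moved stays moved. The work goes in short steps, Python scripts to look and compute and a tool call to move; the robot and the scene stay as the last step left them, time stands still between calls to the robot, and variables do not carry over. Pictures are saved under pics/ and viewed, about 8 in all and at most 12, crops included, and the job is handed in when it is done.

Besides the shell and the picture viewer there is one more tool, called after "Emit:" as a command line: name --argument value ..., lists and objects as JSON in quotes. play_rows: Moves the arm, as the interface text tells. Its arguments: {"type":"object","properties":{"increments":{"type":"array","items":{"type":"array","items":{"type":"array","items":{"type":"number"}}}},"grip_force":{"type":"number"}},"required":["increments"]}

```bash
ls; mkdir -p pics; python3 - <<'E'
from rig import env, viewer, order
import cv2, numpy as np
s=env.sense(); print(s['t'],s['ee_pos'],s['tcp_rot'],s['opening'],s['force'])
for c in ['scene','top']:
    im=viewer.read_camera(c); cv2.imwrite(f'pics/{c}0.png',im)
    for l in ['red_tote','white_tote','blue_tote','torch']:
        print(c,l,[(round(d['conf'],2),np.round(d['pixel']).tolist(),int(d['mask'].sum())) for d in viewer.trace(c,l)])
a=cv2.imread('pics/scene0.png');b=cv2.imread('pics/top0.png')
print(viewer.get_calibration('top'));print(viewer.get_calibration('wrist'))
print(env.sense()['t'])
E
```

```text
pics
0.0 [0.15195337 0.60573175 0.23026306] [[-9.69940014e-01  2.43343756e-01 -4.32091224e-04]
 [ 2.43344135e-01  9.69938144e-01 -1.90473752e-03]
 [-4.44042229e-05 -1.95262800e-03 -9.99998093e-01]] 0.08524487351867228 [ 0.92497576 -0.41748343  0.96702343]
scene red_tote [(0.86, [310.0, 130.0], 2227), (0.78, [302.0, 211.0], 1558), (0.72, [387.0, 187.0], 3439)]
scene white_tote [(0.59, [219.0, 187.0], 1446)]
scene blue_tote [(0.87, [138.0, 184.0], 1503)]
scene torch [(0.61, [159.0, 256.0], 321)]
top red_tote [(0.91, [214.0, 173.0], 1691), (0.67, [221.0, 285.0], 3629)]
top white_tote [(0.91, [300.0, 184.0], 1863)]
top blue_tote [(0.9, [400.0, 176.0], 2163)]
top torch [(0.77, [340.0, 101.0], 282)]
{'intrinsics': array([[381.33309266,   0.        , 258.94663439],
       [  0.        , 381.33309266, 192.11262838],
       [  0.        ,   0.        ,   1.        ]]), 'dist_coeffs': array([-0.04273886,  0.        ,  0.        ,  0.        ,  0.        ]), 'R': array([[ 0.00609645, -0.99976212, -0.02094134],
       [-0.99731256, -0.00454986, -0.0731229 ],
       [ 0.07301023,  0.02133085, -0.99710305]]), 't': array([0.09471139, 0.51864494, 1.01391805])}
{'intrinsics': array([[340.05784932,   0.        , 248.16105842],
       [  0.        , 340.05784932, 186.28743752],
       [  0.        ,   0.        ,   1.        ]]), 'dist_coeffs': array([-0.07716406,  0.        ,  0.        ,  0.        ,  0.        ]), 'T_tool_cam': array([[-8.48829852e-05, -9.61104166e-01, -2.76186124e-01,
         7.03046543e-02],
       [ 9.99999948e-01, -1.67514754e-04,  2.75597289e-04,
         5.80706668e-04],
       [-3.11142953e-04, -2.76186086e-01,  9.61104130e-01,
        -1.42943792e-01],
       [ 0.00000000e+00,  0.00000000e+00,  0.00000000e+00,
         1.00000000e+00]])}
0.5
```

View pics/top0.png

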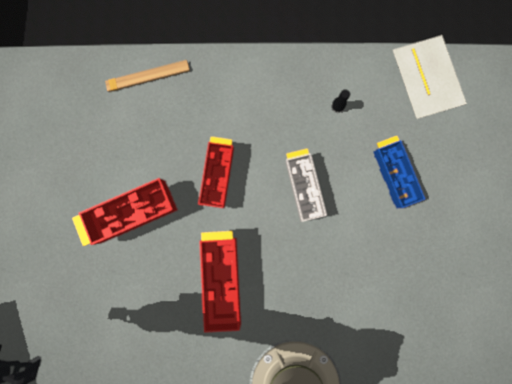

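View pics/scene0.png

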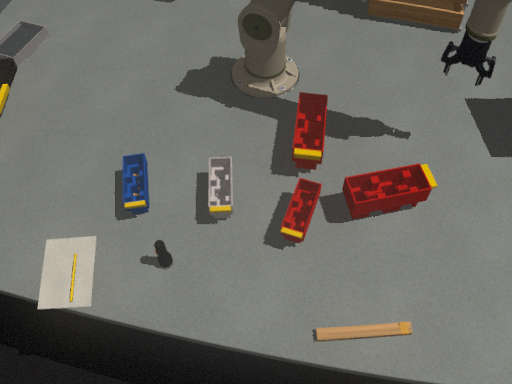

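Red candidates in the top view are (216,172), (124,212) and (220,281). The one at (216,172) is about 70 px long, the same as the white and blue totes, while the other two are about 100 px, so it is the smallest. I'll fit poses and confirm it in a crop.

```bash
cat > h.py <<'E'
import numpy as np, cv2
from scipy.optimize import minimize
from rig import env, viewer
B=[]
def box(x0,x1,y,z0,z1): return [(x,s*y,z) for x in(x0,x1) for s in(-1,1) for z in(z0,z1)]
BOXES=[box(-.082,.082,.032,-.005,.04),box(-.072,.072,.023,-.04,-.005),box(.08,.096,.032,.034,.04)]
def cam(name,s=None):
    c=viewer.get_calibration(name)
    if name=='wrist':
        T=np.eye(4);T[:3,:3]=s['tcp_rot'];T[:3,3]=s['ee_pos'];T=np.linalg.inv(T@np.array(c['T_tool_cam']))
        R,t=T[:3,:3],T[:3,3]
    else: R,t=np.array(c['R']),np.array(c['t'])
    return R,t,c['intrinsics'],c['dist_coeffs']
def proj(P,C):
    R,t,K,d=C; return cv2.projectPoints(np.asarray(P,float).reshape(-1,3),cv2.Rodrigues(R)[0],t,K,d)[0].reshape(-1,2)
def pix2z(uv,z,C):
    R,t,K,d=C; n=cv2.undistortPoints(np.array(uv,float).reshape(-1,1,2),K,d).reshape(-1,2)
    r=np.c_[n,np.ones(len(n))]@R; o=-R.T@t; return o+r*((z-o[2])/r[:,2])[:,None]
def tf(p,P,z): 
    c,s=np.cos(p[2]),np.sin(p[2]); P=np.asarray(P); return np.c_[p[0]+c*P[:,0]-s*P[:,1],p[1]+s*P[:,0]+c*P[:,1],P[:,2]+z]
def sil(p,C,z=.04,S=4):
    m=np.zeros((384*S,512*S),np.uint8)
    for b in BOXES:
        cv2.fillConvexPoly(m,cv2.convexHull((proj(tf(p,b,z),C)*S+S/2-.5).astype(np.int32)),255)
    return cv2.resize(m,(512,384),interpolation=cv2.INTER_AREA)/255.
def fit(views,p0,z=.04):
    "views: [(mask,C)]"
    def f(p):
        e=0
        for m,C in views:
            s=sil(p,C,z); e+=np.abs(s-m).sum()/m.sum()
        return e/len(views)
    r=minimize(f,p0,method='Nelder-Mead',options=dict(initial_simplex=np.array(p0)+np.array([[0,0,0],[.015,0,0],[0,.015,0],[0,0,.15]]),xatol=2e-4,fatol=1e-4,maxiter=150))
    return r.x,r.fun
E
python3 - <<'E'
from h import *
Cs={c:cam(c) for c in('top','scene')}
M={}
for c in Cs:
    viewer.read_camera(c)
    for l in ['red_tote','white_tote','blue_tote','torch']: M[c,l]=[d['mask'] for d in viewer.trace(c,l)]
im=cv2.imread('pics/top0.png'); 
def near(ms,C,p):
    u=proj([p[0],p[1],.05],C)[0]; b=[(np.hypot(*(np.argwhere(m).mean(0)[::-1]-u)),i) for i,m in enumerate(ms)]
    return (min(b), ms[min(b)[1]]) if b else ((999,0),None)
for l,px,yp in [('red_tote',(216,172),(221,141)),('white_tote',(307,186),(298,154)),('blue_tote',(400,176),(389,142))]:
    a=pix2z([px,yp],.06,Cs['top']); yaw=np.arctan2(*(a[1]-a[0])[1::-1]); p=[a[0][0],a[0][1],yaw]
    v=[]
    for c in Cs:
        (d,_),m=near(M[c,l],Cs[c],p); print(l,c,d)
        if d<12: v.append((m.astype(float),Cs[c]))
    for vv in [v]+([[x] for x in v] if len(v)>1 else []):
        q,e=fit(vv,p); print(l,np.round(q[:2],4),np.degrees(q[2]).round(1),'err',round(e,3),'r',np.hypot(*q[:2]).round(3))
    for b in BOXES[:1]+BOXES[2:]: cv2.polylines(im,[cv2.convexHull(proj(tf(q if 0 else fit(v,p)[0],b,.04),Cs['top']).astype(np.int32))],1,(0,255,0),1)
print('torch',pix2z([np.argwhere(M['top','torch'][0]).mean(0)[::-1]],.055,Cs['top']))
cv2.imwrite('pics/crop1.png',cv2.resize(im[80:340,60:440],None,fx=2,fy=2,interpolation=cv2.INTER_CUBIC))
E
```

```text
red_tote top 0.8547064004633419
red_tote scene 2.316644237384268
red_tote [0.5586 0.2098] -7.8 err 0.06 r 0.597
red_tote [0.5571 0.2085] -8.3 err 0.049 r 0.595
red_tote [0.5593 0.211 ] -7.3 err 0.04 r 0.598
white_tote top 2.481769122734755
white_tote scene 2.976874567180503
white_tote [ 0.5263 -0.0215] 14.4 err 0.056 r 0.527
white_tote [ 0.5266 -0.0221] 14.4 err 0.052 r 0.527
white_tote [ 0.5263 -0.0201] 14.6 err 0.04 r 0.527
blue_tote top 3.970743571564153
blue_tote scene 2.742671197804705
blue_tote [ 0.5623 -0.2654] 20.9 err 0.061 r 0.622
blue_tote [ 0.563  -0.2675] 21.5 err 0.051 r 0.623
blue_tote [ 0.563  -0.2636] 21.1 err 0.035 r 0.622
torch [[ 0.75849908 -0.11710913  0.055     ]]
```

View pics/crop1.png

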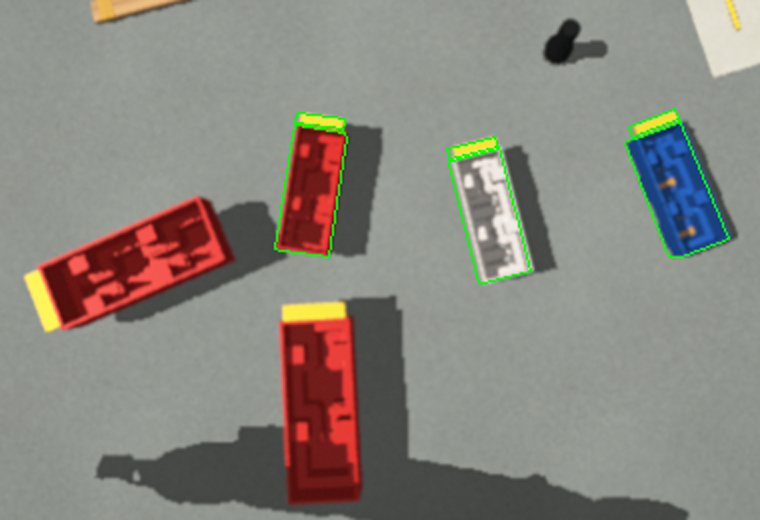

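The outlines match: (216,172) is the small red tote, with its tab towards +x, and the white tab is also towards +x. Red is at (0.558, 0.210) with yaw -7.5°, white at (0.526, -0.021) with yaw 14.5°. Moving above red.

Emit:
play_rows --increments '[[[0,0,-6.6,-0.49,-0.285,0.03,0.085],[0,0,-6.6,-0.49,-0.285,0.03,0.085],[0,0,-6.6,-0.49,-0.285,0.03,0.085],[0,0,-6.6,-0.49,-0.285,0.03,0.085],[0,0,-6.6,-0.49,-0.285,0.03,0.085],[0,0,-6.6,-0.49,-0.285,0.03,0.085],[0,0,-6.6,-0.49,-0.285,0.03,0.085],[0,0,-6.6,-0.49,-0.285,0.03,0.085]]]' --grip_force 40

```text
t: 1.67
ee_pos: [0.3916, 0.3722, 0.2139]
tcp_rot: [[-0.992, 0.13, 0.0], [0.13, 0.992, 0.001], [-0.0, 0.001, -1.0]]
force: [1.7, 0.3, -0.1]
opening: 0.0848
```

```bash
cat > go.py <<'E'
import sys,numpy as np
from rig import env
from scipy.spatial.transform import Rotation as Ro
def go(x,y,z,jaw):
    "jaw: world angle of tool y; tool z down"
    s=env.sense(); R=np.array(s['tcp_rot']); a=np.radians(jaw)
    Y=np.array([np.cos(a),np.sin(a),0]);Z=np.array([0,0,-1.]);T=np.c_[np.cross(Y,Z),Y,Z]
    print('t',round(s['t'],2),'pos',np.round(s['ee_pos'],4),'jaw',np.degrees(np.arctan2(R[1,1],R[0,1])).round(2),'tilt',np.degrees(np.arccos(-R[2,2])).round(2),'op',round(s['opening'],4),'F',np.round(s['force'],1),'q',np.round(s['joints'],0))
    print('rotvec',Ro.from_matrix(R.T@T).as_rotvec(degrees=True).round(2),'shift',(R.T@(np.array([x,y,z])-s['ee_pos'])).round(4))
if __name__=='__main__': go(*map(float,sys.argv[1:]))
E
python3 go.py .558 .210 .2 82.5
```

```text
t 1.67 pos [0.3916 0.3722 0.2139] jaw 82.53 tilt 0.04 op 0.0848 F [ 1.7  0.3 -0.1] q [-55.  12.  10.  94.  -2.  74.  37.]
rotvec [0.04 0.01 0.03] shift [-0.1861 -0.1392  0.0139]
```

Emit:
play_rows --increments '[[[0,0,0,-0.186,-0.139,0.014,0.085],[0,0,0,-0.186,-0.139,0.014,0.085],[0,0,0,-0.186,-0.139,0.014,0.085],[0,0,0,-0.186,-0.139,0.014,0.085],[0,0,0,-0.186,-0.139,0.014,0.085],[0,0,0,-0.186,-0.139,0.014,0.085],[0,0,0,-0.186,-0.139,0.014,0.085],[0,0,0,-0.186,-0.139,0.014,0.085]]]'

```text
t: 2.33
ee_pos: [0.5591, 0.2079, 0.1996]
tcp_rot: [[-0.991, 0.134, 0.0], [0.134, 0.991, -0.0], [-0.0, -0.0, -1.0]]
force: [-0.6, 1.4, 0.1]
opening: 0.0851
```

```bash
python3 - <<'E'
from h import *
s=env.sense(); im=viewer.read_camera('wrist'); C=cam('wrist',s)
p=[.558,.210,np.radians(-7.5)]
for d in viewer.trace('wrist','red_tote'):
    print(d['conf'],d['pixel'],d['mask'].sum(), np.abs(sil(p,C)-d['mask']).sum()/d['mask'].sum())
cols=((0,255,0),(0,255,255))
for b in BOXES[:1]+BOXES[2:]:
    q=np.array(sorted(b,key=lambda x:-x[2])[:4])[[0,1,3,2]]
    cv2.polylines(im,[proj(tf(p,q,.04),C).astype(np.int32)],1,(0,255,0),1)
cv2.imwrite('pics/w1.png',im)
E
python3 go.py .558 .210 .032 82.5
```

```text
0.92 [252.9, 174.8] 16914 0.0813654774905114
0.88 [445.6, 67.7] 16583 2.0238841336450153
t 2.43 pos [0.5574 0.2112 0.1998] jaw 82.58 tilt 0.07 op 0.0849 F [-0.3  0.4 -0.7] q [-38.  20.  18.  87.  -6.  74.  64.]
rotvec [ 0.07 -0.02  0.08] shift [-0.0008 -0.0013  0.1678]
```

View pics/w1.png

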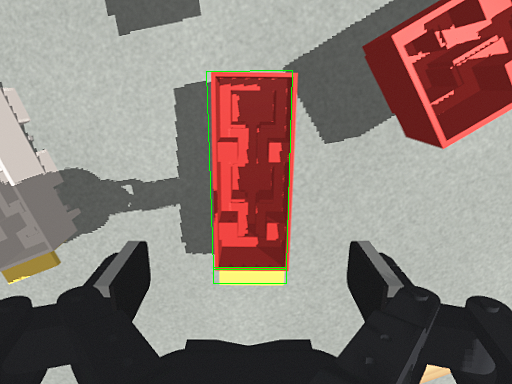

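The view shows the tote at (252,175) within about 2 mm and 1° of the estimate, with clear space for both jaws. Descending and closing.

Emit:
play_rows --increments '[[[0,0,0,-0.001,-0.001,0.04,0.085],[0,0,0,-0.001,-0.001,0.08,0.085],[0,0,0,-0.001,-0.001,0.12,0.085],[0,0,0,-0.001,-0.001,0.15,0.085],[0,0,0,-0.001,-0.001,0.168,0.085],[0,0,0,-0.001,-0.001,0.168,0.085],[0,0,0,-0.001,-0.001,0.168,0.085],[0,0,0,-0.001,-0.001,0.168,0.085]]]'

```text
t: 3.1
ee_pos: [0.559, 0.2117, 0.0336]
tcp_rot: [[-0.992, 0.128, 0.002], [0.128, 0.992, 0.003], [-0.002, 0.003, -1.0]]
force: [0.8, -0.1, 0.8]
opening: 0.0851
```

Emit:
play_rows --increments '[[[0,0,0,0,0,0,0.05],[0,0,0,0,0,0,0.05],[0,0,0,0,0,0,0.05],[0,0,0,0,0,0,0.05],[0,0,0,0,0,0,0.05],[0,0,0,0,0,0,0.05],[0,0,0,0,0,0,0.05],[0,0,0,0,0,0,0.05]]]' --grip_force 40

```text
t: 3.77
ee_pos: [0.5605, 0.2127, 0.0362]
tcp_rot: [[-0.992, 0.127, 0.006], [0.127, 0.992, 0.005], [-0.005, 0.006, -1.0]]
force: [-1.8, 1.0, 6.6]
opening: 0.0637
```

```bash
python3 go.py .558 .210 .22 82.5
```

```text
t 3.77 pos [0.5605 0.2127 0.0362] jaw 82.69 tilt 0.43 op 0.0637 F [-1.8  1.   6.6] q [-36.  29.  16.  97.  -9.  56.  66.]
rotvec [0.32 0.29 0.19] shift [ 0.0012 -0.002  -0.1838]
```

Emit:
play_rows --increments '[[[0,0,0,0,0,-0.015,0.05],[0,0,0,0,0,-0.04,0.05],[0,0,0,0,0,-0.07,0.05],[0,0,0,0,0,-0.1,0.05],[0,0,0,0,0,-0.13,0.05],[0,0,0,0,0,-0.16,0.05],[0,0,0,0,0,-0.19,0.05],[0,0,0,0,0,-0.2,0.05]]]'

```text
t: 4.43
ee_pos: [0.5611, 0.2122, 0.2425]
tcp_rot: [[-0.992, 0.127, 0.013], [0.128, 0.992, 0.009], [-0.012, 0.011, -1.0]]
force: [0.6, -0.5, -1.3]
opening: 0.0634
```

```bash
python3 go.py .5263 -.0215 .24 -75.5
```

```text
t 4.43 pos [0.5611 0.2122 0.2425] jaw 82.68 tilt 0.92 op 0.0634 F [ 0.6 -0.5 -1.3] q [-38.  18.  18.  83.  -6.  79.  64.]
rotvec [  1.12  -0.65 158.17] shift [ 0.0047 -0.2363  0.    ]
```

Emit:
play_rows --increments '[[[0,0,7,0,-0.015,0,0.05],[0,0,14,0.001,-0.04,0,0.05],[0,0,21,0.001,-0.065,0,0.05],[0,0,28,0.002,-0.09,0,0.05],[0,0,35,0.002,-0.115,0,0.05],[0,0,42,0.003,-0.14,0,0.05],[0,0,49,0.003,-0.165,0,0.05],[0,0,56,0.004,-0.19,0,0.05]]]'

```text
t: 5.1
ee_pos: [0.5324, 0.0231, 0.2405]
tcp_rot: [[-0.444, 0.896, 0.014], [0.896, 0.443, 0.009], [0.002, 0.016, -1.0]]
force: [-0.3, -0.5, -1.8]
opening: 0.0637
```

```bash
python3 go.py .5263 -.0215 .24 -75.5
```

```text
t 5.1 pos [0.5324 0.0231 0.2405] jaw 26.33 tilt 0.95 op 0.0637 F [-0.3 -0.5 -1.8] q [-33.  10.  31.  94.  -6.  76.  26.]
rotvec [  0.56  -0.93 101.83] shift [-0.0373 -0.0253  0.    ]
```

Emit:
play_rows --increments '[[[0,0,7,-0.006,-0.004,0,0.05],[0,0,14,-0.012,-0.008,0,0.05],[0,0,21,-0.018,-0.012,0,0.05],[0,0,28,-0.024,-0.016,0,0.05],[0,0,35,-0.03,-0.02,0,0.05],[0,0,42,-0.037,-0.025,0,0.05],[0,0,49,-0.037,-0.025,0,0.05],[0,0,56,-0.037,-0.025,0,0.05]]]'

```text
t: 5.77
ee_pos: [0.5262, -0.0219, 0.2401]
tcp_rot: [[0.501, 0.865, 0.014], [0.865, -0.502, 0.01], [0.015, 0.007, -1.0]]
force: [-0.0, 1.9, -2.5]
opening: 0.0637
```

```bash
python3 go.py .5263 -.0215 .24 -75.5
```

```text
t 5.77 pos [ 0.5262 -0.0219  0.2401] jaw -30.1 tilt 0.98 op 0.0637 F [-0.   1.9 -2.5] q [-34.  10.  39.  95.  -7.  76. -25.]
rotvec [ 4.00e-02 -1.00e+00  4.54e+01] shift [ 0.0004 -0.0001  0.0001]
```

Emit:
play_rows --increments '[[[0,0,7,0,0,0,0.05],[0,0,14,0,0,0,0.05],[0,0,21,0,0,0,0.05],[0,0,28,0,0,0,0.05],[0,-0.5,35,0,0,0,0.05],[0,-1,42,0,0,0,0.05],[0,-1,45.4,0,0,0,0.05],[0,-1,45.4,0,0,0,0.05]]]'

```text
t: 6.43
ee_pos: [0.526, -0.0217, 0.2399]
tcp_rot: [[0.969, 0.248, 0.0], [0.248, -0.969, -0.0], [0.0, 0.0, -1.0]]
force: [0.0, -0.5, -1.9]
opening: 0.0637
```

```bash
python3 - <<'E'
from h import *
import go
C=cam('top');Cs=cam('scene')
im=viewer.read_camera('top'); T=viewer.trace('top','red_tote'); W=viewer.trace('top','white_tote')
im2=viewer.read_camera('scene'); S=viewer.trace('scene','red_tote')
s=env.sense(); z=s['ee_pos'][2]+.008
for n,ds,c in(('top',T,C),('scene',S,Cs)): print(n,[(round(d['conf'],2),np.round(d['pixel']),int(d['mask'].sum())) for d in ds], proj([.526,-.0215,z],c))
cv2.imwrite('pics/ts2.png',np.hstack([im[100:260,200:420],im2[80:240,120:340]]).repeat(2,0).repeat(2,1)[:, :800*2])
cv2.imwrite('pics/ts2.png',cv2.resize(np.hstack([im[100:260,200:400],im2[80:240,120:320]]),None,fx=2,fy=2))
go.go(.5263,-.0215,.24,-75.5)
E
```

```text
top [(0.97, array([125., 211.]), 3691), (0.84, array([296., 154.]), 321), (0.78, array([221., 281.]), 3710)] [[313.03891236 180.75294577]]
scene [(0.69, array([385., 187.]), 3487), (0.67, array([214., 153.]), 1186), (0.58, array([311., 130.]), 2151)] [[215.28782471 141.61717265]]
t 6.68 pos [ 0.5261 -0.022   0.2401] jaw -75.41 tilt 0.04 op 0.0635 F [-0.6  0.5 -1.8] q [-39.  11.  44.  95.  -8.  77. -69.]
rotvec [ 0.02 -0.03  0.09] shift [ 0.0003 -0.0004  0.0001]
```

View pics/ts2.png

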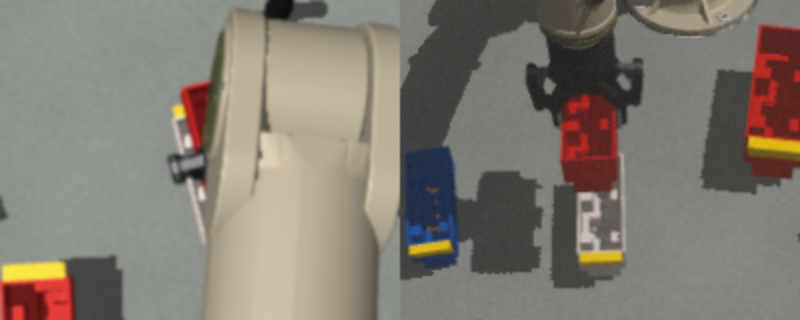

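The scene half shows the red tote held above the white one, its tab now towards the robot. I'll measure its pose in the hand, and the white tote, with the wrist camera.

```bash
python3 - <<'E'
from h import *
s=env.sense(); im=viewer.read_camera('wrist'); C=cam('wrist',s)
R=np.array(s['tcp_rot']);e=np.array(s['ee_pos'])
yaw=np.radians(194.5); zo=e[2]+.0038
p=[e[0]-.002*np.cos(yaw),e[1]-.002*np.sin(yaw),yaw]; w=[.5263,-.0215,np.radians(14.5)]
def top(p,z,inn,col):
    for hx,hy in((.082,.032),(.079,.029)): 
        q=[(hx,hy,.04),(hx,-hy,.04),(-hx,-hy,.04),(-hx,hy,.04)]
        u=proj(tf(p,q,z),C); cv2.polylines(im,[np.round(u*4).astype(np.int32)],1,col,1,cv2.LINE_AA,2); print(np.round(u,1).tolist())
raw=im.copy()
top(p,zo,0,(0,255,0)); top(w,.04,0,(255,255,0))
cv2.imwrite('pics/w2.png',cv2.resize(np.hstack([raw[:,130:370],im[:,130:370]]),None,fx=1.55,fy=1.55,interpolation=cv2.INTER_CUBIC))
for l in('red_tote','white_tote'): print(l,[(round(d['conf'],2),np.round(d['pixel']),int(d['mask'].sum())) for d in viewer.trace('wrist',l)])
E
```

```text
[[324.3, 459.6], [174.6, 459.6], [135.0, 38.1], [367.0, 38.7]]
[[317.9, 455.3], [181.1, 455.3], [146.4, 49.3], [355.6, 49.7]]
[[211.2, 74.8], [286.0, 74.9], [280.8, 249.8], [215.7, 249.8]]
[[214.7, 78.4], [282.4, 78.5], [277.9, 247.1], [218.7, 247.0]]
red_tote [(0.83, array([248., 184.]), 61866), (0.7, array([ 27., 260.]), 5204)]
white_tote []
```

View pics/w2.png

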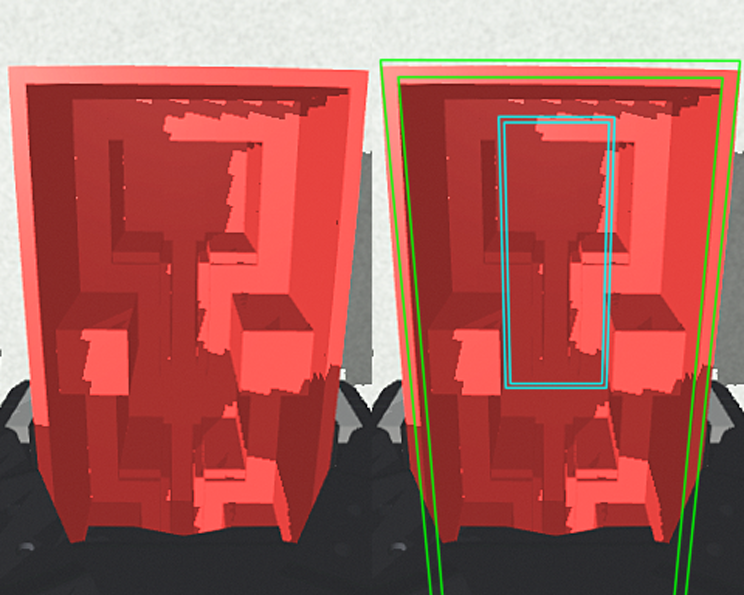

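Observed rim end sits about 6 px (1.7 mm) short of the prediction, and the tote is centred across the jaws with yaw within 0.6°. So the red origin is at the TCP to within 1 mm. Lowering to just above the white rim.

Emit:
play_rows --increments '[[[0,0,0,0.001,-0.001,0.02,0.05],[0,0,0,0.001,-0.001,0.04,0.05],[0,0,0,0.001,-0.001,0.06,0.05],[0,0,0,0.001,-0.001,0.08,0.05],[0,0,0,0.001,-0.001,0.1,0.05],[0,0,0,0.001,-0.001,0.112,0.05],[0,0,0,0.001,-0.001,0.112,0.05],[0,0,0,0.001,-0.001,0.112,0.05]]]'

```text
t: 7.5
ee_pos: [0.5268, -0.021, 0.1282]
tcp_rot: [[0.968, 0.251, -0.0], [0.251, -0.968, -0.001], [-0.0, 0.001, -1.0]]
force: [0.3, -0.6, -0.9]
opening: 0.0639
```

```bash
python3 - <<'E'
from h import *
import go
C=cam('scene'); im=viewer.read_camera('scene'); s=env.sense(); e=s['ee_pos']
for p,z,c in(([.527,-.0205,np.radians(14.5)],.04,(255,255,0)),([e[0],e[1],np.radians(194.5)],e[2]+.0038,(0,255,0))):
    for b in BOXES[:2]:
        q=np.array(sorted(b,key=lambda x:(c[0]>0)*-x[2] or x[2])[:4])[[0,1,3,2]] 
        if (c[0]>0 and b is BOXES[0]) or c[0]==0: cv2.polylines(im,[np.round(proj(tf(p,q,z),C)*4+0).astype(np.int32)],1,c,1,cv2.LINE_AA,2)
raw=viewer.read_camera('scene')
cv2.imwrite('pics/s3.png',cv2.resize(np.hstack([raw[90:240,160:280],im[90:240,160:280]]),None,fx=3.3,fy=3.3,interpolation=cv2.INTER_CUBIC))
go.go(.527,-.0205,.106,-75.5)
E
```

```text
t 7.6 pos [ 0.5278 -0.0209  0.1294] jaw -75.47 tilt 0.14 op 0.0638 F [-0.2 -0.2 -1.5] q [-36.  17.  42. 103. -13.  64. -65.]
rotvec [ 0.05 -0.13  0.03] shift [-0.0007 -0.0006  0.0233]
```

View pics/s3.png

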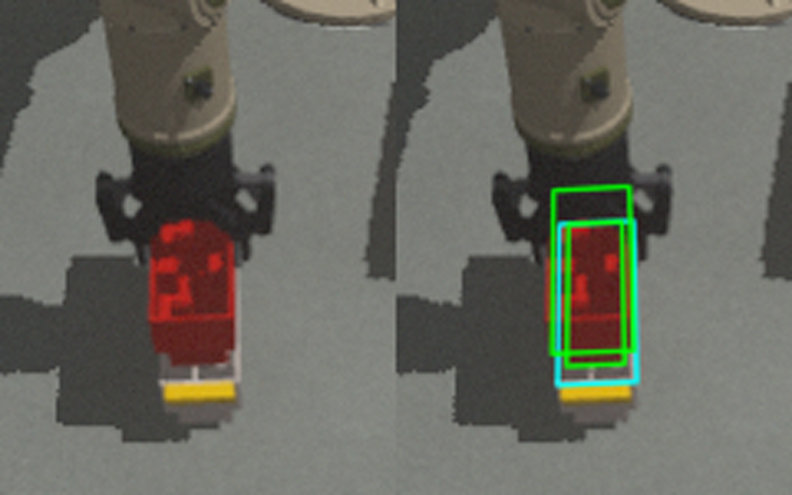

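The outlines agree with the image: the foot (crop row ~362) lies inside the white mouth outline. Lowering gently.

Emit:
play_rows --increments '[[[0,0,0,-0.001,-0.001,0.003,0.05],[0,0,0,-0.001,-0.001,0.006,0.05],[0,0,0,-0.001,-0.001,0.009,0.05],[0,0,0,-0.001,-0.001,0.012,0.05],[0,0,0,-0.001,-0.001,0.015,0.05],[0,0,0,-0.001,-0.001,0.018,0.05],[0,0,0,-0.001,-0.001,0.02,0.05],[0,0,0,-0.001,-0.001,0.022,0.05]]]'

```text
t: 8.27
ee_pos: [0.5265, -0.0203, 0.107]
tcp_rot: [[0.968, 0.251, 0.002], [0.251, -0.968, -0.0], [0.002, 0.001, -1.0]]
force: [0.3, 0.3, -1.5]
opening: 0.0636
```

```bash
python3 go.py .527 -.0205 .104 -75.5
```

```text
t 8.27 pos [ 0.5265 -0.0203  0.107 ] jaw -75.47 tilt 0.12 op 0.0636 F [ 0.3  0.3 -1.5] q [-36.  19.  42. 105. -14.  61. -64.]
rotvec [ 0.05 -0.11  0.03] shift [0.0004 0.0003 0.003 ]
```

Emit:
play_rows --increments '[[[0,0,0,0,0,0.001,0.05],[0,0,0,0,0,0.002,0.05],[0,0,0,0,0,0.003,0.05],[0,0,0,0,0,0.0035,0.05],[0,0,0,0,0,0.004,0.05],[0,0,0,0,0,0.004,0.05],[0,0,0,0,0,0.004,0.05],[0,0,0,0,0,0.004,0.05]]]'

```text
t: 8.93
ee_pos: [0.5269, -0.0203, 0.1041]
tcp_rot: [[0.968, 0.251, 0.003], [0.251, -0.968, 0.0], [0.003, 0.0, -1.0]]
force: [-3.8, 2.1, 9.5]
opening: 0.0638
```

```bash
python3 go.py .527 -.0205 .102 -75.5
```

```text
t 8.93 pos [ 0.5269 -0.0203  0.1041] jaw -75.47 tilt 0.17 op 0.0638 F [-3.8  2.1  9.5] q [-36.  19.  42. 105. -14.  61. -64.]
rotvec [ 0.02 -0.17  0.03] shift [0.     0.0003 0.0021]
```

Contact at TCP z = 0.104, exactly the predicted stacked height. Releasing.

Emit:
play_rows --increments '[[[0,0,0,0,0,0,0.066],[0,0,0,0,0,0,0.068],[0,0,0,0,0,0,0.072],[0,0,0,0,0,0,0.078],[0,0,0,0,0,0,0.085],[0,0,0,0,0,0,0.085],[0,0,0,0,0,0,0.085],[0,0,0,0,0,0,0.085]]]'

```text
t: 9.6
ee_pos: [0.5268, -0.0202, 0.1041]
tcp_rot: [[0.968, 0.251, 0.003], [0.251, -0.968, 0.0], [0.003, 0.0, -1.0]]
force: [-0.0, 0.0, 0.2]
opening: 0.0848
```

Emit:
play_rows --increments '[[[0,0,0,0,0,0,0.085],[0,0,0,0,0,-0.005,0.085],[0,0,0,0,0,-0.02,0.085],[0,0,0,0,0,-0.045,0.085],[0,0,0,0,0,-0.075,0.085],[0,0,0,0,0,-0.11,0.085],[0,0,0,0,0,-0.13,0.085],[0,0,0,0,0,-0.13,0.085]]]'

```text
t: 10.27
ee_pos: [0.5288, -0.0208, 0.2393]
tcp_rot: [[0.968, 0.25, 0.011], [0.25, -0.968, 0.002], [0.011, 0.001, -1.0]]
force: [0.8, -0.1, -0.8]
opening: 0.085
```

```bash
python3 - <<'E'
from h import *
import go
go.go(.527,-.0205,.23,-75.5)
out=[]
s=env.sense(); w=viewer.read_camera('wrist'); C=cam('wrist',s)
p=[.527,-.0205,np.radians(194.5)]
sc=viewer.read_camera('scene'); Cs=cam('scene')
for im,c in((w,C),(sc,Cs)):
    for q,z,col in((p,.108,(0,255,0)),([.527,-.0205,np.radians(14.5)],.04,(255,255,0))):
        u=proj(tf(q,[(.082,.032,.04),(.082,-.032,.04),(-.082,-.032,.04),(-.082,.032,.04)],z),c)
        cv2.polylines(im,[np.round(u*4).astype(np.int32)],1,col,1,cv2.LINE_AA,2)
for n in ('scene',):
  for l in ('blue_tote','torch','white_tote'): print(l,[(round(d['conf'],2),np.round(d['pixel'])) for d in viewer.trace(n,l)])
cv2.imwrite('pics/end.png',np.hstack([w[:,130:370],cv2.resize(sc[90:240,100:280],(461,384),interpolation=cv2.INTER_CUBIC)]))
E
```

```text
t 10.27 pos [ 0.5288 -0.0208  0.2393] jaw -75.5 tilt 0.62 op 0.085 F [ 0.8 -0.1 -0.8] q [-39.  11.  44.  95.  -8.  77. -69.]
rotvec [ 0.06 -0.62 -0.  ] shift [-0.0018 -0.0008  0.0093]
blue_tote [(0.62, array([137., 184.]))]
torch [(0.7, array([162., 256.]))]
white_tote [(0.58, array([220., 207.]))]
```

View pics/end.png

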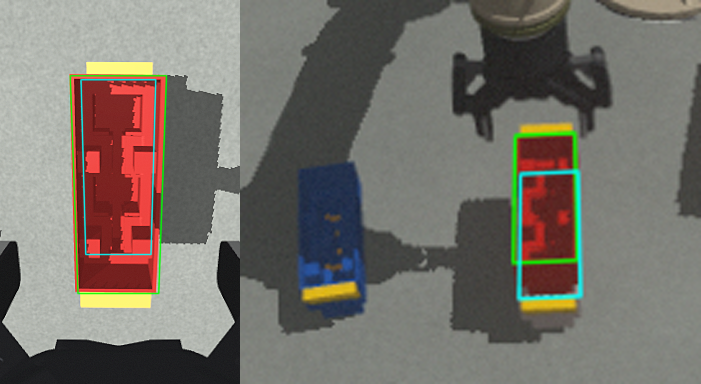

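Red's rim matches the outline drawn at the stacked height in both views. The tabs point opposite ways, and the blue tote and torch are where they were. The gripper is clear, so I'm handing in.

```bash
python3 -c "
from rig import order; print(order.hand_in())"
```

```text
the job is handed in; nothing more can be done
None
```

The smallest red tote is stacked on the white one, turned end for end, let go and handed in at about 10.4 s. No verdict was reported.

- **Seating:** it met resistance (9.5 N) at TCP z = 0.104 m, the height predicted for standing on the columns. After release the force was about zero.
- **Final pictures:** the red rim lies on the outline predicted for 68 mm above the white tote, centred and in line, and the tabs point opposite ways. I judged level only from how well the rim matched that outline.
- **White tote:** in the final pictures it matched its starting outline to within a few mm.
- **Blue tote and torch:** in the scene camera the blue tote's mark moved by about 1 pixel. The torch's moved by 3 pixels, which I put down to detection noise; the arm never came near it.
- **Disagreement:** the camera estimate of red's position differed by about 2–3 mm from where the jaws found it. That is well within the 6–7 mm of play in the mouth.

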